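# Gauge the pipe sleeve and light it for inspection

### The job

One of the two steel pipe sleeves fits over the gauge pin: lower it (do not drop it) onto the pin until it sits fully home, and let go of it. Then draw the inspection lamp out of its holder and, from about 10 cm away, point its lens down at a slant of about 45 degrees at the top of the seated sleeve. Finish while still holding the lamp still in the air like that, touching nothing else with it, and leave the brush, hammer, tin and angle offcut undisturbed.

Things in the scene. Friction and masses are not known exactly. Their poses are not given: they have to be found in the camera images.
- thin_sleeve: plain steel pipe sleeve with a thin dark weld bead round it near one end (look only), open through, standing upright on the bench; 48 mm outside diameter, 36 mm bore (6 mm wall), 45 mm tall, 0.28 kg nominal. It fits over the gauge pin. Origin at the centre of its underside, z along its axis (up).
- thin_sleeve_mid (a point): centre of the thin sleeve, on its axis 22.5 mm above its underside
- thick_sleeve: steel pipe sleeve of the same outside (48 mm diameter, 45 mm tall, same bead) but with a 26 mm bore (11 mm wall), 0.42 kg, standing upright on the bench. Its bore is too small for the pin. Origin at the centre of its underside, z up. The two sleeves may stand either way round.
- gauge: fit gauge fixed to the bench, on either side: square grey base plate 90 x 90 x 15 mm with a vertical steel pin in its middle, 32 mm diameter, straight for 38 mm above the plate, then tapering to a 20 mm end; pin top 67 mm above the bench. A sleeve fully home rests on the plate, underside 15 mm above the bench. Origin: centre of the plate's underside, on the bench; z up along the pin.
- gauge_aim (a point): point on the gauge pin's axis 60 mm above the bench, the centre of the top end of a seated sleeve: what the lamp is to be aimed at
- holder: lamp holder fixed to the bench, across the bench from the gauge: square steel foot 90 x 90 x 8 mm with an upright grey cup, 46 mm outside and 38 mm inside diameter, rim 70 mm and inner floor 8 mm above the bench. Origin: centre of the foot's underside, on the bench; z up.
- lamp: rigid cordless lamp, a round stick 154 mm long, 0.2 kg, standing loose and upright in the holder, lens down, some 92 mm above the rim. Lens end: aluminium head 32 mm diameter, 36 mm long; then a black barrel, 24 mm diameter from 46 to 150 mm above the lens. Origin: centre of the lens face (lower end); z along its axis from lens to tail. It shines along -z.
- wire_brush: wire brush, wooden back with a block of dark wire, 265 mm long, 40 mm tall, lying on the bench at the left; bystander, leave it
- chipping_hammer: hammer lying on the bench at the right; bystander, leave it
- paste_tin: closed round tin, 70 mm diameter, 60 mm tall, standing at the far side; bystander, leave it
- angle_offcut: offcut of angle steel, 50 x 130 x 50 mm, lying at the far side; bystander, leave it
Mind the look-alikes: they are no part of the job. What is shaped like the holder but black is not meant.

How it is judged:
By the outcome, as a careful person would: the job done as asked, in the order asked, and still so for the second after the job is handed in, while the arm keeps its last pose, push and grip.
It also fails if it takes over 58 s, if anything falls off the work surface, if the arm or the gripper's body presses on something with over 40 N, if the wrist force passes 120 N, or if a joint passes its speed limit or range.

### The arm

A 7-joint arm with a two-finger parallel gripper is mounted at the origin on the work surface. World frame = base frame: x ahead of the robot, y to its left, z up, the work surface at z = 0. Lengths are in m, angles in rad, forces in N, time in s.
With the tool pointing down it reaches from about 0.35 to 0.9 m from the base axis. Payload 8.1 kg.
Tool frame: the origin (TCP) lies on the centre line of the jaws, within the pads' length; the fingertips stand 25 mm ahead of it and the grasp point (between the pads) lies 6 mm ahead of it; z points along the fingers, y is the line along which they close (so a half turn about z gives the same grasp; the last joint's range is limited). The gripper opens to 92 mm and grips with 3 to 60 N. Pads are 19 mm wide; open, the fingers measure 130 mm over their backs; the gripper's body (75 mm by 190 mm) begins 47 mm behind the grasp point.
Start: joints at [-1.351, 0.434, 0.025, 1.573, -0.012, 1.134, -0.075], TCP at [0.198, 0.593, 0.252] pointing down, gripper open.
Joint ranges: [-2.62, 2.62], [-0.44, 2.09], [-1.27, 1.32], [0.08, 2.57], [-1.32, 4.46], [0.12, 2], [-2.74, 2.74]. Speed limits (rad/s): [2.22, 2.22, 3.01, 3.01, 3.14, 3.14, 3.14].

### API

Orientations are given as a unit quaternion [x, y, z, w].
In Python, from plant import status, cams, arm gives the robot as it stands. The module is installed in compiled form; this text tells all that it offers.
- The arm moves only by the tool jog_arm, never from a script. Its argument "plan" is a list that holds one entry, the list of rows, each a list of 7 numbers: the closure, from 0 (fully open) to 1 (shut), then the shift along the tool's x, y, z in cm, then the turn, a rotation vector about the tool's x, y, z in units of 6 degrees (1.0 is 6 degrees). A call has exactly 8 rows; each row is the pose to reach, as a shift and turn from the pose commanded when the call began, along the tool's axes at that moment; what a row does not reach only later rows make up. A row lasts 1/12 s, in which the tool goes at most 41.7 mm and 7.16 degrees, less where a joint would pass 70% of its speed; a pose out of reach is approached as far as the arm can. A call with a gripper value outside its range is refused whole. The fingers move at their own pace and stop on an object; "squeeze" is the grip in N (left out, the last holds). Time passes only in rows, so rows that repeat a pose let the fingers close, or fill a call up. It gives the time, the measured TCP pose, the force, the opening and the grip force at its end, in the units of the state.
- status.sense(): the state, without advancing time (a new reading comes with each control period).
- cams.grab_frame(name): name is "scene" or "top" or "wrist"; returns a dict with "color" (480x640x3 uint8, blue, green, red), "camera_matrix" (3x3 intrinsics, pixels), "world_from_camera" (4x4, takes a point from camera to world coordinates). Camera axes: x right, y down, z forward; pixel columns grow to the right and rows downward; lengths in m; the calibration is good to about 2 mm. The wrist camera is an equidistant fisheye: a pixel r from the principal point sees the ray r / f radians off the axis. A picture is of the moment at which its call begins. There is no depth.
- arm.hand_in(): hands the job in; it is judged then, once.
The state is a dict: "clock": time; "q": joint angles; "qd": joint speeds; "tau": joint torques, N m; "position": TCP position; "ee_rot": TCP orientation; "wrist_force": force on the tool from outside, world axes, zero at the start; "torque": the same for the moment, N m; "finger_gap": finger opening in m; "grasp_force": force on a finger pad.
Only numpy, scipy, OpenCV 4.12 (cv2) and the standard library are available. Lean on these libraries where they do the work, as an engineer would, in place of code of your own. Each camera call takes 0.05 s, during which the arm holds its last target. There are 200 camera calls.

## Working session

There is one attempt and no reset: what is moved stays moved. The work goes in short steps, Python scripts to look and compute and a tool call to move; the robot and the scene stay as the last step left them, time stands still between calls to the robot, and variables do not carry over. Pictures are saved under pics/ and viewed, at most 10 in all, crops included, and the job is handed in when it is done.

Besides the shell and the picture viewer there is one more tool, called after "Emit:" as name([rows], argument=value, ...), one row to a line, values as JSON. jog_arm: Moves the arm, as the interface text tells. Its arguments: {"type":"object","properties":{"plan":{"type":"array"},"squeeze":{"type":"number"}},"required":["plan"]}

```bash
mkdir -p pics; python3 - <<'E'
from plant import status,cams
import cv2,numpy as np
s=status.sense();print(s)
for n in("scene","top"):
    f=cams.grab_frame(n);cv2.imwrite(f"pics/{n}0.png",f["color"]);np.savez(f"{n}.npz",K=f["camera_matrix"],T=f["world_from_camera"]);print(n,f["camera_matrix"],f["world_from_camera"])
E
```

```text
{'clock': 0.0, 'q': array([-1.35057705,  0.4352088 ,  0.02497567,  1.57409955, -0.01159483,
        1.13401657, -0.07507987]), 'qd': array([ 0.00080538, -0.00023707,  0.00098729, -0.00021604,  0.00056636,
        0.00134245,  0.00156922]), 'tau': array([ 9.34431523e-05, -6.67835498e+01,  9.85052660e-01, -3.14454710e+01,
       -6.07172563e-02,  4.30680136e-02,  1.41370469e-04]), 'position': array([0.1981781 , 0.59224136, 0.25095285]), 'ee_rot': array([ 1.60734285e-01,  9.86997396e-01, -7.91874246e-04, -5.33041879e-05]), 'wrist_force': array([0.375437  , 0.17306787, 0.22354708]), 'torque': array([-0.00420881, -0.02578288,  0.02994375]), 'grasp_force': 0.0, 'finger_gap': 0.0920805680115918}
scene [[481.12561335   0.         325.59826789]
 [  0.         481.12561335 242.80922796]
 [  0.           0.           1.        ]] [[ 0.41858352  0.4978785  -0.75954252  1.39859361]
 [ 0.90809015 -0.21779911  0.35768119 -0.36912829]
 [ 0.01265409 -0.83945253 -0.54328568  0.67188784]
 [ 0.          0.          0.          1.        ]]
top [[604.54784213   0.         327.86470118]
 [  0.         604.54784213 234.8430112 ]
 [  0.           0.           1.        ]] [[ 0.01537744 -0.99300527  0.11706439  0.43904474]
 [-0.99975424 -0.01713955 -0.01406069  0.01068745]
 [ 0.01596877 -0.1168194  -0.99302479  1.41280127]
 [ 0.          0.          0.          1.        ]]
```

View pics/scene0.png

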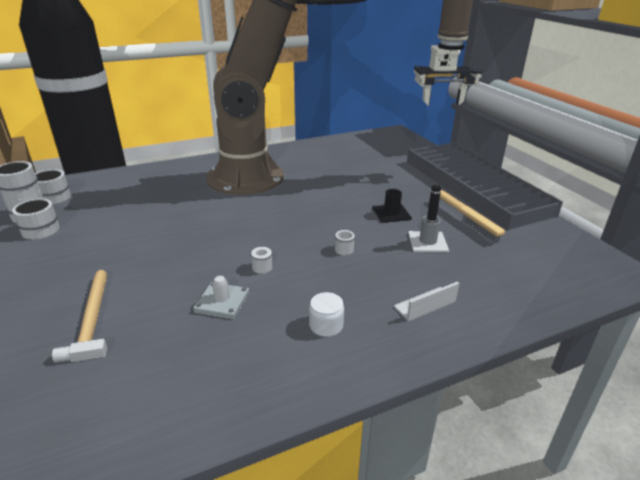

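View pics/top0.png

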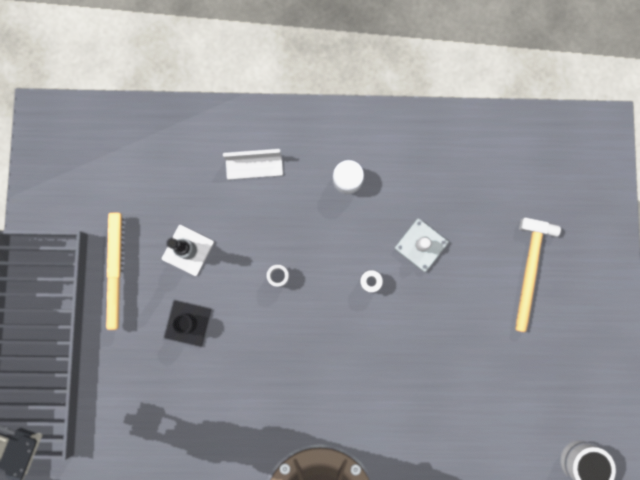

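Scene view: the gauge is at about (221,300), the sleeves at (262,260) and (345,242), the holder with lamp at (430,238), and the black look-alike at (392,210).

Top view candidates:
- Sleeves: (278,276) has the wider bore, so it looks thin. (372,281) has the narrow bore, so it looks thick.
- Holders: (188,250) has a light foot, a grey cup and the lamp. (187,323) is black and is the decoy.

I'll check the choice in one close crop.

```bash
cat > h.py <<'E'
import numpy as np,cv2
def load(n):
    d=np.load(f"{n}.npz");return d["K"],d["T"]
def at(n,u,v,z):
    K,T=load(n);r=T[:3,:3]@np.linalg.solve(K,[u,v,1.]);c=T[:3,3]
    return (c+r*(z-c[2])/r[2]).round(4)
def crop(src,x,y,w,h,k,out):
    cv2.imwrite(out,cv2.resize(cv2.imread(src)[y:y+h,x:x+w],None,fx=k,fy=k,interpolation=cv2.INTER_CUBIC))
E
python3 - <<'E'
from h import *
a=cv2.imread("pics/top0.png")
f=lambda x,y,w:cv2.resize(a[y:y+w,x:x+w],(400,400),interpolation=cv2.INTER_CUBIC)
cv2.imwrite("pics/c1.png",np.vstack([np.hstack([f(258,256,40),f(352,261,40)])]))
g=lambda x,y,w:cv2.resize(a[y:y+w,x:x+w],(300,300),interpolation=cv2.INTER_CUBIC)
cv2.imwrite("pics/c1.png",np.vstack([np.hstack([g(258,256,40),g(352,261,40)]),np.hstack([g(392,214,60),g(158,220,60)])]))
E
```

```text
(no output)
```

View pics/c1.png

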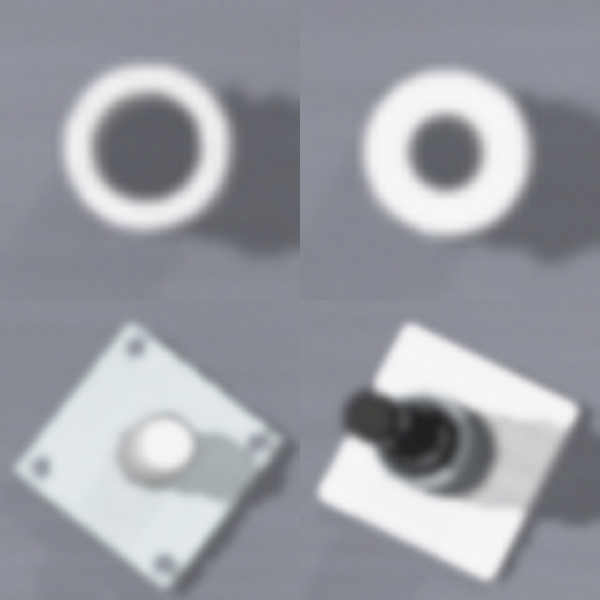

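Top left is the sleeve with the wide bore, so the thin one is at about (277.2,275.2). Top right is the thick one. Bottom left shows the gauge plate corners and bottom right the holder with the lamp tail at about (171,242).

```bash
python3 - <<'E'
from h import *
print("thin",at("top",277.2,275.2,.045),"thick",at("top",371.3,275.2-14.5+20.2,.045))
def cs(o,P,z):
    Q=np.array([at("top",o[0]+(x+.5)/5-.5,o[1]+(y+.5)/5-.5,z) for x,y in P]);d=Q-Q.mean(0)
    print(Q.mean(0),np.degrees(np.arctan2(d[:,1],d[:,0])),np.hypot(*d[:,:2].T))
cs((392,214),[(132,20),(285,137),(168,290),(15,167)],.015)
cs((158,220),[(108,21),(278,108),(192,280),(20,195)],.008)
print("pin top",at("top",392+163/5,214+144/5,.067))
print("lamp tail",at("top",171,242.2,.162),"rim",at("top",158+136/5,220+146/5,.07))
from scipy.spatial.transform import Rotation as R
from plant import status
print(R.from_quat(status.sense()["ee_rot"]).as_matrix().round(3))
E
```

```text
thin [0.5066 0.1043 0.045 ] thick [ 0.4972 -0.1085  0.045 ]
[ 0.58555 -0.22785  0.015  ] [   7.51362818  -82.20042211 -172.70332386   96.82843961] [0.06309172 0.06373967 0.06416966 0.06350043]
[0.564175 0.3165   0.008   ] [  19.92217587  -70.41101634 -159.67842673  110.17196307] [0.06427123 0.0624123  0.0636358  0.06285543]
pin top [ 0.5835 -0.2257  0.067 ]
lamp tail [0.5655 0.3177 0.162 ] rim [0.5598 0.3082 0.07  ]
[[-0.948  0.317 -0.   ]
 [ 0.317  0.948 -0.001]
 [-0.    -0.001 -1.   ]]
```

```bash
cat >> h.py <<'E'
from scipy.spatial.transform import Rotation as R
def go(p,Rt=None):
    from plant import status
    s=status.sense();A=R.from_quat(s["ee_rot"])
    t=np.zeros(3) if Rt is None else (A.inv()*Rt).as_rotvec()
    print("t%.2f"%s["clock"],"pos",s["position"].round(4),"gap",round(s["finger_gap"],4),"F",s["wrist_force"].round(1))
    print("shift",(A.inv().apply(np.array(p)-s["position"])*100).round(2),"turn",(np.degrees(t)/6).round(2))
def down(a): # y axis at yaw a deg
    a=np.radians(a);y=np.array([np.cos(a),np.sin(a),0]);z=np.array([0,0,-1.]);return R.from_matrix(np.c_[np.cross(y,z),y,z])
E
python3 - <<'E'
from h import *
go([.507,.104,.16],down(70))
E
```

```text
t0.10 pos [0.1982 0.5923 0.251 ] gap 0.0916 F [-1.4  0.4  0. ]
shift [-44.78 -36.5    9.16] turn [-0.01  0.    0.25]
```

Emit:
jog_arm([
  [[0, -3, -2.5, 0, 0, 0, 0], [0, -6, -5, 0, 0, 0, 0], [0, -9, -7.5, 0, 0, 0, 0.25], [0, -12, -10, 0, 0, 0, 0.25], [0, -15.1, -12.5, 0, 0, 0, 0.25], [0, -18.2, -15, 0, 0, 0, 0.25], [0, -21, -17.2, 0, 0, 0, 0.25], [0, -24, -19.5, 0, 0, 0, 0.25]],
], squeeze=40)

```text
clock: 0.77
position: [0.3644, 0.3299, 0.2516]
ee_rot: [0.174, 0.985, -0.0, -0.0]
wrist_force: [-0.5, 1.3, 0.9]
finger_gap: 0.0918
grasp_force: 0.0
```

Emit:
jog_arm([
  [[0, -3, -2.3, 0, 0, 0, 0], [0, -6, -4.6, 1, 0, 0, 0], [0, -9, -6.9, 2.2, 0, 0, 0], [0, -12, -9.2, 3.6, 0, 0, 0], [0, -15, -11.6, 5.2, 0, 0, 0], [0, -18, -14, 6.8, 0, 0, 0], [0, -20, -15.6, 8.2, 0, 0, 0], [0, -21.1, -16.4, 9.2, 0, 0, 0]],
])

```text
clock: 1.43
position: [0.5071, 0.101, 0.1584]
ee_rot: [0.176, 0.984, -0.001, -0.0]
wrist_force: [-0.6, 0.2, -0.1]
finger_gap: 0.0919
grasp_force: 0.0
```

```bash
python3 - <<'E'
from h import *
from plant import cams
go([.507,.104,.036],down(70))
f=cams.grab_frame("wrist");cv2.imwrite("pics/w1.png",f["color"]);np.savez("wrist.npz",K=f["camera_matrix"],T=f["world_from_camera"])
print(f["camera_matrix"],f["world_from_camera"])
E
```

```text
t1.43 pos [0.5071 0.101  0.1584] gap 0.0919 F [-0.6  0.2 -0.1]
shift [ 0.12  0.3  12.24] turn [-0.02  0.   -0.04]
[[371.64829954   0.         321.63866498]
 [  0.         371.64829954 236.55638444]
 [  0.           0.           1.        ]] [[ 0.34566483  0.89639909  0.27746079  0.43212554]
 [ 0.93835509 -0.3294647  -0.10460755  0.12908901]
 [-0.00235657  0.2965159  -0.95502501  0.29064571]
 [ 0.          0.          0.          1.        ]]
```

View pics/w1.png

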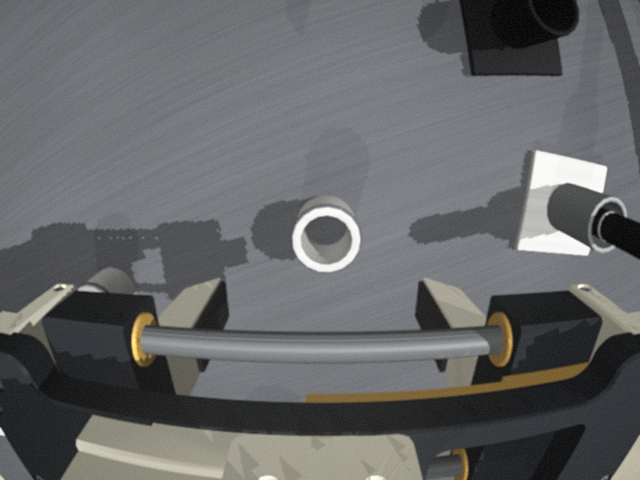

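The wrist view shows the thin sleeve between the open fingers, with its top ring centred at about (327,238). The holder and lamp are on the right and the black decoy is at the top right.

```bash
cat >> h.py <<'E'
def wat(u,v,z):
    K,T=load("wrist");d=np.array([u-K[0,2],v-K[1,2]])/K[0,0];r=np.hypot(*d)
    k=T[:3,:3]@np.r_[d/r*np.sin(r),np.cos(r)];return (T[:3,3]+k*(z-T[2,3])/k[2]).round(4)
E
python3 - <<'E'
from h import *
p=wat(327,238.3,.045);print(p)
go([(p[0]+.507)/2,(p[1]+.104)/2,.036],down(70))
E
```

```text
[0.506  0.1052 0.045 ]
t1.48 pos [0.5072 0.0998 0.1571] gap 0.0913 F [ 0.7 -1.8 -0.5]
shift [ 0.23  0.47 12.11] turn [-0.04 -0.01 -0.06]
```

Emit:
jog_arm([
  [[0, 0.2, 0.4, 2, 0, 0, 0], [0, 0.2, 0.4, 4.5, 0, 0, 0], [0, 0.2, 0.4, 7, 0, 0, 0], [0, 0.2, 0.4, 9.5, 0, 0, 0], [0, 0.2, 0.4, 11.5, 0, 0, 0], [0, 0.2, 0.4, 12.2, 0, 0, 0], [0, 0.2, 0.4, 12.2, 0, 0, 0], [0.2, 0.2, 0.4, 12.2, 0, 0, 0]],
])

```text
clock: 2.15
position: [0.5057, 0.11, 0.0381]
ee_rot: [0.174, 0.985, -0.0, -0.0]
wrist_force: [0.7, 0.5, -0.1]
finger_gap: 0.0883
grasp_force: 0.0
```

Emit:
jog_arm([
  [[0.6, 0, 0, 0, 0, 0, 0], [0.6, 0, 0, 0, 0, 0, 0], [0.6, 0, 0, 0, 0, 0, 0], [0.6, 0, 0, 0, 0, 0, 0], [0.6, 0, 0, 0, 0, 0, 0], [0.6, 0, 0, 0, 0, 0, 0], [0.6, 0, 0, 0, 0, 0, 0], [0.6, 0, 0, 0, 0, 0, 0]],
])

```text
clock: 2.82
position: [0.5057, 0.1096, 0.0379]
ee_rot: [0.174, 0.985, -0.0, 0.0]
wrist_force: [-1.2, -1.9, 7.0]
finger_gap: 0.0477
grasp_force: 40.0
```

```bash
python3 - <<'E'
from h import *
go([.585,-.227,.14],down(70))
E
```

```text
t2.82 pos [0.5057 0.1096 0.0379] gap 0.0477 F [-1.2 -1.9  7. ]
shift [-18.97 -28.91 -10.2 ] turn [-0.  0. -0.]
```

Emit:
jog_arm([
  [[0.6, 0, 0, -1.5, 0, 0, 0], [0.6, 0, 0, -4, 0, 0, 0], [0.6, 0, 0, -7, 0, 0, 0], [0.6, -1, -1.5, -10, 0, 0, 0], [0.6, -3, -4, -11.5, 0, 0, 0], [0.6, -5, -7, -11.5, 0, 0, 0], [0.6, -7, -10, -11.5, 0, 0, 0], [0.6, -9, -13, -11.5, 0, 0, 0]],
])

```text
clock: 3.48
position: [0.546, -0.0442, 0.153]
ee_rot: [0.173, 0.985, 0.0, 0.0]
wrist_force: [0.5, -0.6, -2.7]
finger_gap: 0.0481
grasp_force: 40.0
```

Emit:
jog_arm([
  [[0.6, -1.5, -2.5, 0, 0, 0, 0], [0.6, -3, -5, 0, 0, 0, 0], [0.6, -5, -8, 0, 0, 0, 0], [0.6, -7, -11, 0, 0, 0, 0], [0.6, -8.5, -13.5, 0, 0, 0, 0], [0.6, -9.5, -15, 0.4, 0, 0, 0], [0.6, -10, -15.9, 0.8, 0, 0, 0], [0.6, -10, -15.9, 1, 0, 0, 0]],
])

```text
clock: 4.15
position: [0.5846, -0.2292, 0.1416]
ee_rot: [0.175, 0.985, -0.001, -0.001]
wrist_force: [0.5, -0.2, -3.4]
finger_gap: 0.0478
grasp_force: 40.0
```

Emit:
jog_arm([
  [[0.6, 0, 0, 0, 0, 0, 0], [0.6, 0, 0, 0, 0, 0, 0], [0.6, 0, 0, 0, 0, 0, 0], [0.6, 0, 0, 0, 0, 0, 0], [0.6, 0, 0, 0, 0, 0, 0], [0.6, 0, 0, 0, 0, 0, 0], [0.6, 0, 0, 0, 0, 0, 0], [0.6, 0, 0, 0, 0, 0, 0]],
])

```text
clock: 4.82
position: [0.5854, -0.2266, 0.1428]
ee_rot: [0.174, 0.985, 0.0, 0.0]
wrist_force: [-0.1, 0.7, -3.1]
finger_gap: 0.0479
grasp_force: 40.0
```

```bash
python3 - <<'E'
from h import *
from plant import cams
go([.585,-.227,.053],down(70))
for n in("wrist","scene"):
    f=cams.grab_frame(n);cv2.imwrite(f"pics/{n}2.png",f["color"]);np.savez(f"{n}.npz",K=f["camera_matrix"],T=f["world_from_camera"])
a=cv2.imread("pics/wrist2.png")[140:440,170:490];b=cv2.imread("pics/scene2.png")[160:360,120:320]
cv2.imwrite("pics/m2.png",np.hstack([cv2.resize(a,(427,400)),cv2.resize(b,(370,400))[:, :370]]))
E
```

```text
t4.82 pos [ 0.5854 -0.2266  0.1428] gap 0.0479 F [-0.1  0.7 -3.1]
shift [ 0.03 -0.05  8.98] turn [0. 0. 0.]
```

View pics/m2.png

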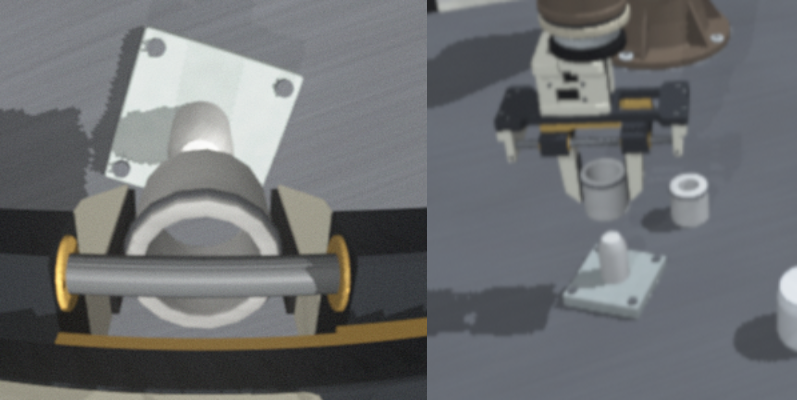

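The wrist crop shows the sleeve's top ring centred at crop (203,257), with the pin just beyond it. Gauge plate corners are at crop (147,27), (302,76) and (105,174). In the scene crop the sleeve hangs upright above the pin.

```bash
python3 - <<'E'
from h import *
w=lambda x,y,z:wat(170+x*320/427,140+y*.75,z)
print("sleeve top",w(203.5,257,.150),"left/right",w(124,257,.15),w(283,257,.15))
A,B,C=w(147,27,.015),w(302,76,.015),w(105,174,.015)
print((B+C)/2,np.linalg.norm(A-B),np.linalg.norm(A-C))
s=lambda x,y:(120+x*200/370,160+y/2)
print("scene: sleeve top",at("scene",*s(603-427,174),.150),"pin top",at("scene",*s(612-427,236),.067))
E
```

```text
sleeve top [ 0.584  -0.2256  0.15  ] left/right [ 0.5763 -0.248   0.15  ] [ 0.5925 -0.2035  0.15  ]
[ 0.5845  -0.22725  0.015  ] 0.08702424949403474 0.08745152943202315
scene: sleeve top [ 0.5959 -0.2302  0.15  ] pin top [ 0.5871 -0.2273  0.067 ]
```

Emit:
jog_arm([
  [[0.6, 0, -0.1, 0.5, 0, 0, 0], [0.6, 0, -0.1, 1.2, 0, 0, 0], [0.6, 0, -0.1, 2, 0, 0, 0], [0.6, 0, -0.1, 2.8, 0, 0, 0], [0.6, 0, -0.1, 3.5, 0, 0, 0], [0.6, 0, -0.1, 4, 0, 0, 0], [0.6, 0, -0.1, 4.5, 0, 0, 0], [0.6, 0, -0.1, 4.8, 0, 0, 0]],
], squeeze=25)

```text
clock: 5.58
position: [0.5848, -0.2276, 0.0938]
ee_rot: [0.174, 0.985, 0.0, -0.0]
wrist_force: [0.3, -0.4, -2.4]
finger_gap: 0.0477
grasp_force: 25.0
```

Emit:
jog_arm([
  [[0.6, 0, 0, 0.2, 0, 0, 0], [0.6, 0, 0, 0.4, 0, 0, 0], [0.6, 0, 0, 0.6, 0, 0, 0], [0.6, 0, 0, 0.8, 0, 0, 0], [0.6, 0, 0, 1, 0, 0, 0], [0.6, 0, 0, 1.2, 0, 0, 0], [0.6, 0, 0, 1.4, 0, 0, 0], [0.6, 0, 0, 1.6, 0, 0, 0]],
])

```text
clock: 6.25
position: [0.5846, -0.2274, 0.0784]
ee_rot: [0.174, 0.985, 0.0, -0.0]
wrist_force: [-3.8, 1.8, -0.1]
finger_gap: 0.048
grasp_force: 25.0
```

Emit:
jog_arm([
  [[0.6, 0.1, 0, 0, 0, 0, 0], [0.6, 0.1, 0, 0.2, 0, 0, 0], [0.6, 0.1, 0, 0.4, 0, 0, 0], [0.6, 0.1, 0, 0.7, 0, 0, 0], [0.6, 0.1, 0, 1, 0, 0, 0], [0.6, 0.1, 0, 1.3, 0, 0, 0], [0.6, 0.1, 0, 1.6, 0, 0, 0], [0.6, 0.1, 0, 1.8, 0, 0, 0]],
])

```text
clock: 6.92
position: [0.5842, -0.2274, 0.0602]
ee_rot: [0.174, 0.985, -0.0, 0.0]
wrist_force: [-2.0, 1.0, 0.4]
finger_gap: 0.0479
grasp_force: 25.0
```

Emit:
jog_arm([
  [[0.6, 0.05, 0, 0.2, 0, 0, 0], [0.6, 0.05, 0, 0.4, 0, 0, 0], [0.6, 0.05, 0, 0.5, 0, 0, 0], [0.6, 0.05, 0, 0.6, 0, 0, 0], [0.6, 0.05, 0, 0.7, 0, 0, 0], [0.6, 0.05, 0, 0.75, 0, 0, 0], [0.6, 0.05, 0, 0.75, 0, 0, 0], [0.6, 0.05, 0, 0.75, 0, 0, 0]],
])

```text
clock: 7.58
position: [0.5837, -0.2272, 0.0533]
ee_rot: [0.174, 0.985, 0.0, 0.0]
wrist_force: [0.4, -0.5, -1.4]
finger_gap: 0.0482
grasp_force: 25.0
```

Emit:
jog_arm([
  [[0.6, 0, 0, 0.05, 0, 0, 0], [0.6, 0, 0, 0.1, 0, 0, 0], [0.6, 0, 0, 0.15, 0, 0, 0], [0.6, 0, 0, 0.15, 0, 0, 0], [0.6, 0, 0, 0.2, 0, 0, 0], [0.6, 0, 0, 0.2, 0, 0, 0], [0.6, 0, 0, 0.2, 0, 0, 0], [0.6, 0, 0, 0.2, 0, 0, 0]],
])

```text
clock: 8.25
position: [0.5838, -0.2272, 0.0529]
ee_rot: [0.174, 0.985, 0.0, 0.0]
wrist_force: [-6.0, 2.8, 15.8]
finger_gap: 0.048
grasp_force: 25.0
```

The push force rises at z = 0.053, which is the plate, so the sleeve is home. I'll release it and rise.

Emit:
jog_arm([
  [[0.6, 0, 0, -0.1, 0, 0, 0], [0.55, 0, 0, -0.15, 0, 0, 0], [0.3, 0, 0, -0.15, 0, 0, 0], [0, 0, 0, -0.15, 0, 0, 0], [0, 0, 0, -0.15, 0, 0, 0], [0, 0, 0, -0.15, 0, 0, 0], [0, 0, 0, -0.15, 0, 0, 0], [0, 0, 0, -0.15, 0, 0, 0]],
])

```text
clock: 8.92
position: [0.5837, -0.2272, 0.0527]
ee_rot: [0.174, 0.985, 0.0, 0.0]
wrist_force: [0.8, 0.2, 0.1]
finger_gap: 0.0832
grasp_force: 0.0
```

Emit:
jog_arm([
  [[0, 0, 0, -0.5, 0, 0, 0], [0, 0, 0, -1.5, 0, 0, 0], [0, 0, 0, -3, 0, 0, 0], [0, 0, 0, -6, 0, 0, 0], [0, 0, 0, -9, 0, 0, 0], [0, 0, 0, -12, 0, 0, 0], [0, 0, 0, -15, 0, 0, 0], [0, 0, 0, -18, 0, 0, 0]],
])

```text
clock: 9.58
position: [0.5834, -0.2273, 0.2354]
ee_rot: [0.174, 0.985, -0.0, 0.0]
wrist_force: [0.1, -0.3, 0.5]
finger_gap: 0.0918
grasp_force: 0.0
```

```bash
python3 - <<'E'
from h import *
from plant import cams
for n in("scene","top"):
    f=cams.grab_frame(n);cv2.imwrite(f"pics/{n}3.png",f["color"])
cv2.imwrite("pics/m3.png",cv2.resize(cv2.imread("pics/scene3.png")[240:340,170:290],(600,500),interpolation=cv2.INTER_CUBIC))
go([.565,.3175,.26],down(70))
E
```

```text
t9.68 pos [ 0.586  -0.2285  0.2393] gap 0.0917 F [ 0.2 -0.  -0.9]
shift [20.65 50.58 -2.24] turn [ 0.01  0.09 -0.  ]
```

View pics/m3.png

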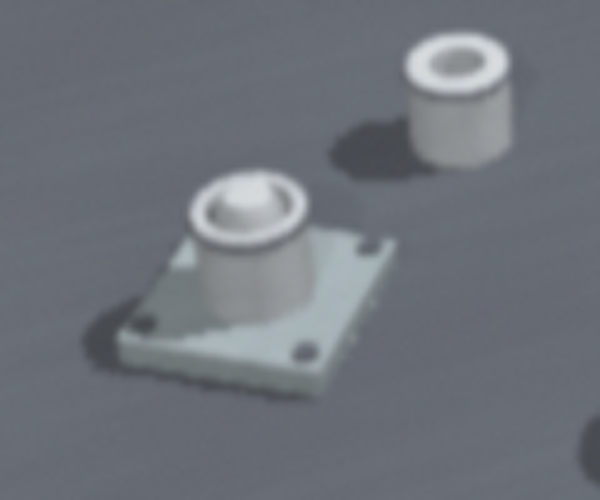

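The sleeve is seated upright on the plate with the pin end sticking out at crop (248,190), and the hand is clear. Next, the lamp.

Emit:
jog_arm([
  [[0, 1.3, 3, -1, 0, 0, 0], [0, 2.6, 6.3, -2, 0, 0, 0], [0, 3.9, 9.6, -2.2, 0, 0, 0], [0, 5.3, 13, -2.2, 0, 0, 0], [0, 6.6, 16.2, -2.2, 0, 0, 0], [0, 8, 19.5, -2.2, 0, 0, 0], [0, 9.3, 22.8, -2.2, 0, 0, 0], [0, 10.7, 26.1, -2.2, 0, 0, 0]],
])

```text
clock: 10.35
position: [0.5719, 0.0562, 0.2553]
ee_rot: [0.174, 0.985, 0.0, 0.0]
wrist_force: [1.1, 0.3, 0.5]
finger_gap: 0.0917
grasp_force: 0.0
```

Emit:
jog_arm([
  [[0, 1.3, 3.3, 0, 0, 0, 0], [0, 2.6, 6.6, 0, 0, 0, 0], [0, 3.9, 9.9, 0, 0, 0, 0], [0, 5.3, 13.2, 0, 0, 0, 0], [0, 6.6, 16.5, 0, 0, 0, 0], [0, 8, 19.8, 0, 0, 0, 0], [0, 9.3, 23, 0, 0, 0, 0], [0, 10, 24.5, 0, 0, 0, 0]],
])

```text
clock: 11.02
position: [0.5604, 0.3246, 0.2548]
ee_rot: [0.171, 0.985, 0.001, -0.001]
wrist_force: [-0.3, 0.8, -0.2]
finger_gap: 0.0919
grasp_force: 0.0
```

```bash
python3 - <<'E'
from h import *
from plant import cams
go([.565,.3175,.134],down(70))
f=cams.grab_frame("wrist");np.savez("wrist.npz",K=f["camera_matrix"],T=f["world_from_camera"])
cv2.imwrite("pics/w4.png",f["color"])
E
```

```text
t11.02 pos [0.5604 0.3246 0.2548] gap 0.0919 F [-0.3  0.8 -0.2]
shift [-0.69 -0.54 12.07] turn [ 0.02 -0.01  0.05]
```

View pics/w4.png

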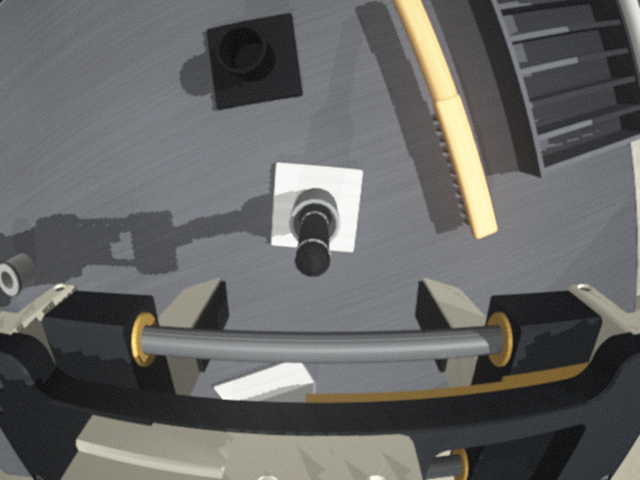

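The wrist view shows the lamp tail at about (312,260), standing in the grey holder on the light foot at (317,207). The decoy holder at the top left is empty.

```bash
python3 - <<'E'
from h import *
print(wat(312,260,.162), "foot", sum(wat(*p,.008) for p in [(276,163),(362,170),(354,252),(272,244)])/4)
E
```

```text
[0.5636 0.3172 0.162 ] foot [0.564375 0.3175   0.008   ]
```

Emit:
jog_arm([
  [[0, -0.6, -0.6, 1, 0, 0, 0], [0, -0.6, -0.6, 2, 0, 0, 0], [0, -0.6, -0.6, 3, 0, 0, 0], [0, -0.6, -0.6, 4, 0, 0, 0], [0, -0.6, -0.6, 5, 0, 0, 0], [0, -0.6, -0.6, 5.5, 0, 0, 0], [0, -0.6, -0.6, 5.5, 0, 0, 0], [0, -0.6, -0.6, 5.5, 0, 0, 0]],
])

```text
clock: 11.73
position: [0.5657, 0.3113, 0.1995]
ee_rot: [0.174, 0.985, -0.0, -0.0]
wrist_force: [-0.5, 0.6, 0.6]
finger_gap: 0.0919
grasp_force: 0.0
```

```bash
python3 - <<'E'
from h import *
go([.564,.3175,.134],down(70))
E
```

```text
t11.73 pos [0.5657 0.3113 0.1995] gap 0.0919 F [-0.5  0.6  0.6]
shift [0.37 0.53 6.55] turn [-0. -0. -0.]
```

Emit:
jog_arm([
  [[0, 0.37, 0.53, 1, 0, 0, 0], [0, 0.37, 0.53, 2, 0, 0, 0], [0, 0.37, 0.53, 3.5, 0, 0, 0], [0, 0.37, 0.53, 5, 0, 0, 0], [0, 0.37, 0.53, 6, 0, 0, 0], [0, 0.37, 0.53, 6.5, 0, 0, 0], [0, 0.37, 0.53, 6.5, 0, 0, 0], [0.2, 0.37, 0.53, 6.5, 0, 0, 0]],
], squeeze=30)

```text
clock: 12.4
position: [0.5642, 0.3178, 0.1348]
ee_rot: [0.174, 0.985, 0.0, -0.0]
wrist_force: [-0.2, -0.5, 0.5]
finger_gap: 0.0884
grasp_force: 0.0
```

Emit:
jog_arm([
  [[0.4, 0, 0, 0, 0, 0, 0], [0.6, 0, 0, 0, 0, 0, 0], [0.7, 0, 0, 0, 0, 0, 0], [0.85, 0, 0, 0, 0, 0, 0], [0.85, 0, 0, 0, 0, 0, 0], [0.85, 0, 0, 0, 0, 0, 0], [0.85, 0, 0, 0, 0, 0, 0], [0.85, 0, 0, 0, 0, 0, 0]],
])

```text
clock: 13.07
position: [0.5641, 0.3176, 0.1348]
ee_rot: [0.174, 0.985, 0.0, 0.0]
wrist_force: [-0.4, 0.7, 0.3]
finger_gap: 0.0363
grasp_force: 0.0
```

Emit:
jog_arm([
  [[0.85, 0, 0, 0, 0, 0, 0], [0.85, 0, 0, -0.5, 0, 0, 0], [0.85, 0, 0, -1.5, 0, 0, 0], [0.85, 0, 0, -3, 0, 0, 0], [0.85, 0, 0, -4.5, 0, 0, 0], [0.85, 0, 0, -6, 0, 0, 0], [0.85, 0, 0, -7.5, 0, 0, 0], [0.85, 0, 0, -9, 0, 0, 0]],
])

```text
clock: 13.73
position: [0.5641, 0.3176, 0.2264]
ee_rot: [0.174, 0.985, 0.0, 0.0]
wrist_force: [0.2, -0.6, -1.1]
finger_gap: 0.0234
grasp_force: 30.0
```

```bash
cat >> h.py <<'E'
AIM=np.array([.585,-.2275,.06])
def final(d=.226):
    o=AIM[:2]/np.hypot(*AIM[:2]);z=np.r_[o,-1]/2**.5;y=np.r_[-o[1],o[0],0]
    return AIM-d*z,R.from_matrix(np.c_[np.cross(y,z),y,z])
E
python3 - <<'E'
from h import *
p,r=final();print(p);go(p+[0,0,.06],r)
E
```

```text
[ 0.43605994 -0.16957886  0.21980613]
t13.73 pos [0.5641 0.3176 0.2264] gap 0.0234 F [ 0.2 -0.6 -1.1]
shift [ -4.64 -50.16  -5.36] turn [ 0.09 -7.5   0.2 ]
```

Emit:
jog_arm([
  [[0.85, 0, -1, -1.5, 0, 0, 0], [0.85, 0, -3, -3, 0, 0, 0], [0.85, -0.5, -6, -4.5, 0, 0, 0], [0.85, -0.8, -9, -5.4, 0, 0, 0], [0.85, -1.1, -12, -5.4, 0, 0, 0], [0.85, -1.5, -15, -5.4, 0, 0, 0], [0.85, -1.8, -18, -5.4, 0, 0, 0], [0.85, -2.1, -21, -5.4, 0, 0, 0]],
])

```text
clock: 14.4
position: [0.511, 0.111, 0.2796]
ee_rot: [0.174, 0.985, 0.0, 0.0]
wrist_force: [0.5, 0.1, -1.8]
finger_gap: 0.0234
grasp_force: 30.0
```

Emit:
jog_arm([
  [[0.85, -0.3, -3, 0, 0, -0.3, 0], [0.85, -0.6, -6, 0, 0, -0.8, 0], [0.85, -0.9, -9, 0, 0, -1.3, 0], [0.85, -1.2, -12, 0, 0, -1.8, 0], [0.85, -1.5, -15, 0, 0, -2.3, 0], [0.85, -1.8, -18, 0, 0, -2.8, 0], [0.85, -2, -21, 0, 0, -3.3, 0], [0.85, -2.2, -23.5, 0, 0, -3.8, 0]],
])

```text
clock: 15.07
position: [0.4506, -0.1176, 0.2792]
ee_rot: [0.171, 0.965, -0.034, 0.196]
wrist_force: [-0.6, -0.9, -2.0]
finger_gap: 0.0236
grasp_force: 30.0
```

```bash
python3 - <<'E'
from h import *
from plant import status
p,r=final();go(p+[0,0,.06],r);print(status.sense()["q"].round(2))
E
```

```text
t15.07 pos [ 0.4506 -0.1176  0.2792] gap 0.0236 F [-0.6 -0.9 -2. ]
shift [-0.41 -5.38  0.11] turn [ 0.11 -3.67  0.16]
[-0.34 -0.09  0.37  2.22  0.26  0.64  1.07]
```

Emit:
jog_arm([
  [[0.85, 0, -0.7, 0, 0, -0.4, 0], [0.85, 0, -1.4, 0, 0, -0.9, 0], [0.85, -0.1, -2.2, 0, 0, -1.4, 0], [0.85, -0.2, -3, 0, 0, -1.9, 0], [0.85, -0.3, -3.8, 0, 0.1, -2.4, 0.1], [0.85, -0.4, -4.6, 0.1, 0.1, -3, 0.15], [0.85, -0.4, -5.4, 0.1, 0.1, -3.6, 0.15], [0.85, -0.4, -5.4, 0.1, 0.1, -3.65, 0.15]],
])

```text
clock: 15.73
position: [0.4382, -0.1692, 0.2814]
ee_rot: [0.172, 0.911, -0.072, 0.369]
wrist_force: [0.5, -1.1, -1.3]
finger_gap: 0.023
grasp_force: 30.0
```

```bash
python3 - <<'E'
from h import *
from plant import status,cams
p,r=final();go(p,r);s=status.sense();print(s["q"].round(2))
M=R.from_quat(s["ee_rot"]).as_matrix();lens=s["position"]+.126*M[:,2];tail=s["position"]-.028*M[:,2]
out=[]
for n in("scene","top"):
    f=cams.grab_frame(n);np.savez(f"{n}.npz",K=f["camera_matrix"],T=f["world_from_camera"]);K,T=load(n)
    c=[]
    for P in(lens,tail,AIM):
        q=K@(np.linalg.inv(T)@np.r_[P,1])[:3];c.append((q[:2]/q[2]).round(1))
    x,y=(c[0]+c[2])/2-60;x,y=int(x),int(y);print(n,"lens,tail,aim in crop",[((q-[x,y])*3.3).round(0) for q in c])
    out.append(cv2.resize(f["color"][y:y+120,x:x+120],(396,396),interpolation=cv2.INTER_CUBIC))
cv2.imwrite("pics/m5.png",np.hstack(out))
E
```

```text
t15.73 pos [ 0.4382 -0.1692  0.2814] gap 0.023 F [ 0.5 -1.1 -1.3]
shift [ 4.42 -0.08  4.29] turn [-0.06 -0.14  0.01]
[ 0.07 -0.16  0.05  2.49  1.26  0.2   0.14]
scene lens,tail,aim in crop [array([197.,  81.]), array([ 201., -151.]), array([205., 317.])]
top lens,tail,aim in crop [array([197., 240.]), array([160., 406.]), array([201., 157.])]
```

View pics/m5.png

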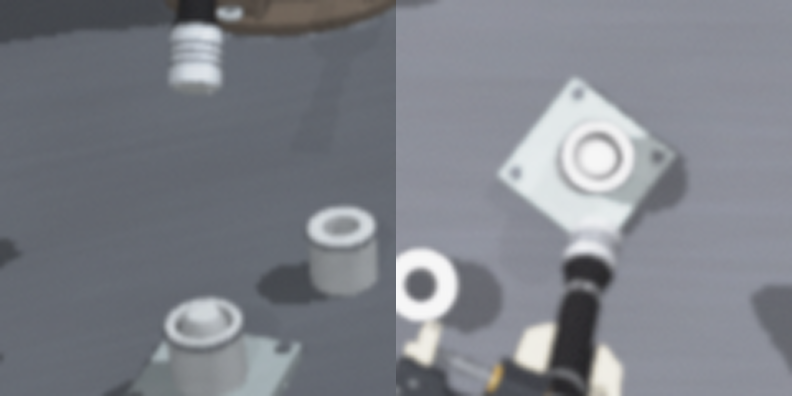

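The sleeve is still seated. The lens sits within about 2 mm of the prediction in both views: scene crop (195,85), top crop (201,238). Joints 4 and 6 are near their limits here, so I'll swing the azimuth sideways around the aim point, which needs less arm fold.

```bash
cat >> h.py <<'E'
def final2(az,d=.228):
    a=np.radians(az);o=-np.array([np.cos(a),np.sin(a)]);z=np.r_[o,-1]/2**.5;y=np.r_[-o[1],o[0],0]
    return AIM-d*z,R.from_matrix(np.c_[np.cross(y,z),y,z])
E
python3 - <<'E'
from h import *
for a in(135,110):
  p,r=final2(a);print(p);go(p+[0,0,.05],r)
E
```

```text
[ 0.471      -0.1135      0.22122035]
t15.83 pos [ 0.4377 -0.1697  0.2808] gap 0.0232 F [ 0.6 -0.5 -2. ]
shift [-0.11  6.45  1.39] turn [ 2.7  -0.14  2.84]
[ 0.52985939 -0.07600243  0.22122035]
t15.83 pos [ 0.4377 -0.1697  0.2808] gap 0.0232 F [ 0.6 -0.5 -2. ]
shift [-3.08 12.1   4.21] turn [ 5.63 -0.12  5.8 ]
```

Emit:
jog_arm([
  [[0.85, 0, 0.8, 0.1, 0.3, 0, 0.3], [0.85, 0, 1.6, 0.2, 0.6, 0, 0.6], [0.85, 0, 2.5, 0.4, 1, 0, 1], [0.85, 0, 3.4, 0.6, 1.4, -0.1, 1.5], [0.85, 0, 4.3, 0.8, 1.8, -0.1, 1.9], [0.85, 0, 5.2, 1, 2.2, -0.1, 2.3], [0.85, -0.1, 6, 1.2, 2.5, -0.1, 2.6], [0.85, -0.1, 6.4, 1.4, 2.7, -0.1, 2.8]],
])

```text
clock: 16.5
position: [0.4722, -0.1106, 0.2712]
ee_rot: [0.352, 0.856, -0.146, 0.349]
wrist_force: [0.4, 0.9, -1.1]
finger_gap: 0.0228
grasp_force: 30.0
```

```bash
python3 - <<'E'
from h import *
from plant import status
for a in(135,110):
  p,r=final2(a);print(p);go(p+[0,0,.03],r)
print(status.sense()["q"].round(2))
E
```

```text
[ 0.471      -0.1135      0.22122035]
t16.50 pos [ 0.4722 -0.1106  0.2712] gap 0.0228 F [ 0.4  0.9 -1.1]
shift [ 1.32 -0.28  1.51] turn [-0.   -0.09  0.05]
[ 0.52985939 -0.07600243  0.22122035]
t16.50 pos [ 0.4722 -0.1106  0.2712] gap 0.0228 F [ 0.4  0.9 -1.1]
shift [0.21 6.53 2.56] turn [ 2.93 -0.08  3.01]
[-0.11  0.04 -0.26  2.35  1.16  0.79 -0.46]
```

There is plenty of joint room at this azimuth (135°), so I'll descend straight to the final pose.

```bash
python3 - <<'E'
from h import *
p,r=final2(135);go(p,r)
E
```

```text
t16.50 pos [ 0.4722 -0.1106  0.2712] gap 0.0228 F [ 0.4  0.9 -1.1]
shift [ 3.42 -0.27  3.65] turn [-0.   -0.09  0.05]
```

Emit:
jog_arm([
  [[0.85, 0.5, 0, 0.5, 0, 0, 0], [0.85, 1, -0.1, 1, 0, 0, 0], [0.85, 1.5, -0.2, 1.6, 0, 0, 0], [0.85, 2, -0.2, 2.2, 0, -0.05, 0.05], [0.85, 2.5, -0.2, 2.7, 0, -0.05, 0.05], [0.85, 3, -0.2, 3.2, 0, -0.05, 0.05], [0.85, 3.3, -0.2, 3.5, 0, -0.05, 0.05], [0.85, 3.4, -0.2, 3.6, 0, -0.05, 0.05]],
])

```text
clock: 17.17
position: [0.4711, -0.1149, 0.2214]
ee_rot: [0.354, 0.854, -0.146, 0.353]
wrist_force: [0.4, -0.0, -0.7]
finger_gap: 0.0234
grasp_force: 30.0
```

Emit:
jog_arm([
  [[0.85, 0, 0, 0, 0, 0, 0], [0.85, 0, 0, 0, 0, 0, 0], [0.85, 0, 0, 0, 0, 0, 0], [0.85, 0, 0, 0, 0, 0, 0], [0.85, 0, 0, 0, 0, 0, 0], [0.85, 0, 0, 0, 0, 0, 0], [0.85, 0, 0, 0, 0, 0, 0], [0.85, 0, 0, 0, 0, 0, 0]],
])

```text
clock: 17.83
position: [0.4718, -0.1148, 0.2219]
ee_rot: [0.353, 0.854, -0.145, 0.354]
wrist_force: [0.1, 0.2, -1.5]
finger_gap: 0.0236
grasp_force: 30.0
```

```bash
python3 - <<'E'
from h import *
from plant import status,cams
p,r=final2(135);go(p,r);s=status.sense();print(s["q"].round(2),abs(s["qd"]).max())
M=R.from_quat(s["ee_rot"]).as_matrix();lens=s["position"]+.128*M[:,2];tail=s["position"]+.02*M[:,2]
v=AIM-s["position"];print("aim off-axis",np.linalg.norm(v-M[:,2]*(v@M[:,2])),"dist",v@M[:,2])
out=[]
for n in("scene","top"):
    f=cams.grab_frame(n);K,T=load(n)
    c=[]
    for P in(lens,tail,AIM):
        q=K@(np.linalg.inv(T)@np.r_[P,1])[:3];c.append((q[:2]/q[2]).round(1))
    x,y=(c[0]+c[2])/2-50;x,y=int(x),int(y);print(n,"lens,barrel,aim in crop",[((q-[x,y]+.5)*4-.5).round(0) for q in c])
    out.append(cv2.resize(f["color"][y:y+100,x:x+100],(400,400),interpolation=cv2.INTER_CUBIC))
cv2.imwrite("pics/m6.png",np.hstack(out))
E
```

```text
t17.83 pos [ 0.4718 -0.1148  0.2219] gap 0.0236 F [ 0.1  0.2 -1.5]
shift [ 0.16  0.04 -0.06] turn [ 0.02 -0.   -0.01]
[-0.12  0.14 -0.26  2.43  1.37  0.76 -0.73] 0.002390975844972779
aim off-axis 0.001522786251547974 dist 0.2274099413860601
scene lens,barrel,aim in crop [array([231., 112.]), array([288., -78.]), array([178., 294.])]
top lens,barrel,aim in crop [array([169., 240.]), array([ 84., 335.]), array([237., 164.])]
```

View pics/m6.png

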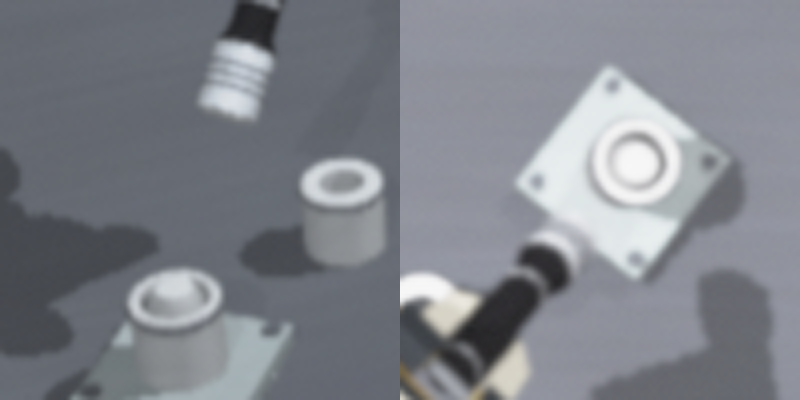

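In the scene crop the lens is at about (228,113), against a predicted (231,112). In both views the lamp axis runs to the sleeve top, at about (175,297) in the scene crop and (635,162) in the top crop. The lamp is still and touches nothing, so I'm handing in.

```bash
python3 -c "
from plant import arm
print(arm.hand_in())"
```

```text
the job is handed in; nothing more can be done
None
```

The thin sleeve is seated fully home on the gauge pin and released, and the lamp is held still in the air about 10 cm away, aimed down at 45° at the sleeve's top; handed in at about 18 s, and the judge gave no verdict.

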